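# Lock the filter cartridge into the fume extractor's bayonet port

## Task

Fit the loose filter cartridge onto the bench fume extractor: lower its lugs through the gaps of the collar, press it down gently against the sprung gasket, and twist it clockwise (seen from above) about a quarter turn until it clicks past the catch and is locked, then let go. Do not force it down or on against its end stop, and leave the other things on the bench where they are.

Things in the scene. Friction and masses are not known exactly. Their poses are not given: they have to be found in the camera images.
- cartridge: Loose white round filter cartridge with dark slits, about 280 g (varies), upright. Origin: centre of its underside, z up. A black spigot 57 mm diameter, 20 mm high, with a lug on each side at its foot; above it the white drum, 88 mm diameter, from 20 to 54 mm; on top a grip bar from 54 to 86 mm. A half turn about z gives the same shape.
- bar (a point): Centre of the cartridge's grey grip bar, on its axis, 70 mm above its underside. The bar is 64 mm long along the cartridge's x, 14 mm thick along y and 32 mm high; it points the same way as the lugs.
- lug (a point): Centre of one of the two round black lugs under the cartridge: 11 mm wide, 5 mm thick, level with the underside, 30.5 mm from the axis along the cartridge's +x (the other along -x), reaching out to 36 mm.
- dock: Fixed grey fume extractor: a box 190 mm (x) by 170 mm (y), 80 mm high, origin at the centre of its underside. On its top, centred, a bayonet collar, black with a metal flange, 92 mm outside diameter, 16 mm high. More than about 50 N between cartridge and dock, pressing down or turning on against the end stop (some 1.1 N m), is forcing it and fails.
- port (a point): On the collar's axis at its upper face, 96 mm above the bench; axes as the dock's. The opening is 60 mm diameter, with two gaps 18 mm wide for the lugs along the dock's +x and -x, reaching 38 mm from the axis; metal ridges on the box point at them. The flange is 6 mm thick; under it is a 10 mm high space in which the lugs turn.
- port_floor (a point): On the collar's axis at the box's top, 80 mm above the bench. A sprung gasket plate meets the spigot 8 mm above this; pressing on takes 3 N plus 1.1 N per mm (12 N at the floor), cartridge weight included. Lugs pass under the flange when the cartridge's underside is less than 5 mm above this point: 2 to 4 mm is good for turning. Once turned, the spring holds them up against the flange.
- axis (a point): On the collar's axis 5 mm above the box's top, where the lugs turn. Clockwise from above they meet a hidden sprung catch (about 0.5 N m to pass), click past it and a few degrees on meet a rigid end stop. Its place differs from unit to unit: locked comes between 51 and 86 degrees from the gaps, and must be felt.
- interlock (a joint): Hidden interlock switch in the port, rad. 0 when free; a lug pushes it only after passing the catch: 0.06 to 0.16 when locked, most at the end stop.
- flux: Bystander: small amber bottle, 40 mm diameter, 75 mm high. Origin: centre of its underside.
- spool: Bystander: metal solder spool standing on its flange, 56 mm diameter, 40 mm high. Origin: centre of its underside.
- driver: Bystander: screwdriver about 160 mm long lying on the bench along its x.
Mind the look-alikes: they are no part of the job. What is meant by the cartridge is not brown or orange, and is the larger of those in its own colour.

How it is judged:
On the way:
1. the cartridge is pressed down in the port, its lugs through the gaps and below the flange (z of cartridge in the frame of dock below 0.0852 m and horizontal distance between cartridge and dock below 0.005 m and angle between the x axis of cartridge and the x axis of dock, either way round below 0.3 rad), for 0.05 s.
At the end, for the whole second after the job is handed in: The cartridge sits in the port on its axis (within 5 mm), level (within 4 degrees), its underside less than 6.5 mm above the box's top, turned more than 43 degrees and past the catch so that the interlock reads more than 0.05 rad, at rest (value of joint interlock above 0.05 rad and angle between the x axis of cartridge and the x axis of dock, either way round above 0.75 rad and z of cartridge in the frame of dock below 0.0865 m and horizontal distance between cartridge and dock below 0.005 m and angle between cartridge's own z axis and vertical below 0.07 rad and linear speed of cartridge below 0.02 m/s and angular speed of cartridge below 0.2 rad/s); the robot touches nothing.
It fails at once if the cartridge is forced into the dock with more than 50 N (contact force between cartridge and dock above 50 N).
It fails at once if a bystander is pushed more than 25 mm (distance of any of flux, spool, driver from where it was at the start of the episode above 0.025 m).
It also fails if it takes over 72 s, if anything falls off the work surface, if the arm or the gripper's body presses on something with over 40 N, if the wrist force passes 120 N, or if a joint passes its speed limit or range.

## Robot

A 6-joint arm with a two-finger parallel gripper is mounted at the origin on the work surface. World frame = base frame: x ahead of the robot, y to its left, z up, the work surface at z = 0. Lengths are in m, angles in rad, forces in N, time in s.
With the tool pointing down it reaches from about 0.275 to 0.725 m from the base axis. Payload 5.6 kg.
Tool frame: the origin (TCP) lies at the very end of the fingers, on their centre line; the grasp point (between the pads) lies 19 mm behind it; x points along the fingers, z is the direction in which the jaws open and shut, and the axes are right-handed (so a half turn about x gives the same grasp; the last joint's range is limited). The gripper opens to 85 mm and grips with 20 to 120 N. Pads are 22 mm wide; open, the fingers measure 114 mm over their backs; the gripper's body (76 mm by 85 mm) begins 54 mm behind the grasp point. The pads swing forward as they close: fully open they stand 13 mm farther back than shut.
Start: joints at [-0.902, 0.255, 0.108, 0, -1.424, -0.285], TCP at [0.206, -0.51, 0.231] pointing down, gripper open.
Joint ranges: [-2.95, 2.95], [-1.21, 1.97], [-1.09, 1.5], [-2.87, 1.71], [-2.94, -0.07], [-3.05, 3.05]. Speed limits (rad/s): [2.57, 2.57, 3.14, 3.14, 3.14, 3.14].

## Interface

Orientations are given as a 3x3 rotation matrix whose columns are the frame's x, y, z axes.
In Python, from cell import observe, read_camera, camera_model, sign_off gives the robot as it stands. The module is installed in compiled form; this text tells all that it offers.
- The arm moves only by the shell command python3 -m jog 'ROWS'. ROWS is JSON, a list of rows, each a list of 5 numbers: the shift along the world's x, y, z in units of 30 mm (1.0 is 30 mm), then the turn about the world's z in units of 5 degrees (1.0 is 5 degrees), then the finger opening in mm, from 0 to 85.4. In form: [[dx, dy, dz, turn, gripper], ...]. A call has 1 to 12 rows; each row is the pose to reach, as a shift and turn from the pose commanded when the call began; what a row does not reach only later rows make up. A row lasts 1/12 s, in which the tool goes at most 41.7 mm and 7.16 degrees, less where a joint would pass 70% of its speed; a pose out of reach is approached as far as the arm can. A call with a gripper value outside its range is refused whole. The fingers move at their own pace and stop on an object; the grip force is fixed at half the most. Time passes only in rows, so rows that repeat a pose let the fingers close. It gives the time, the measured TCP pose, the force and the opening at its end, in the units of the state.
- observe(): the state, without advancing time (a new reading comes with each control period).
- read_camera(name): name is "scene" or "top" or "wrist"; returns the picture (420x560x3 uint8, red, green, blue); there is no depth.
- camera_model(name): a dict with "K" (3x3 intrinsics, pixels), "R" (3x3) and "t" (3): a world point X has camera coordinates R X + t. Camera axes: x right, y down, z forward; pixel columns grow to the right and rows downward; lengths in m; the calibration is good to about 2 mm. A picture is of the moment at which its call begins: read the wrist's pose just before it. camera_model takes no time and is no camera call; for the wrist camera it gives the pose at the moment of the call.
- sign_off(): hands the job in, once; it reports no verdict.
The state is a dict: "time": time; "q": joint angles; "joint_vel": joint speeds; "tau": joint torques, N m; "eef_pos": TCP position; "orientation": TCP orientation; "contact_force": force on the tool from outside, world axes, zero at the start; "ft_torque": the same for the moment, N m; "finger_gap": opening from 0.0 (shut) to 1.0 (fully open).
Only numpy, scipy, OpenCV 4.12 (cv2) and the standard library are available. Lean on these libraries where they do the work, as an engineer would, in place of code of your own. Each camera call takes 0.05 s, during which the arm holds its last target. There are 200 camera calls.

## Working session

There is one attempt and no reset: what is moved stays moved. The work goes in short steps, Python scripts to look and compute and a shell command to move; the robot and the scene stay as the last step left them, time stands still between calls to the robot, and variables do not carry over. Pictures are saved under pics/ and viewed, about 8 in all and at most 12, crops included, and the job is handed in when it is done.

```bash
mkdir -p pics
python3 - <<'E'
from cell import *
import cv2,numpy as np
a=read_camera("scene");b=read_camera("top")
cv2.imwrite("pics/scene.png",a[:,:,::-1]);cv2.imwrite("pics/top.png",b[:,:,::-1])
for n in("scene","top","wrist"):
    m=camera_model(n);print(n,np.round(m["K"],1).tolist(),np.round(m["R"],3).tolist(),np.round(m["t"],3).tolist())
s=observe();print({k:np.round(s[k],3).tolist() for k in s})
E
```

```text
scene [[395.3, 0.0, 280.6], [0.0, 395.3, 209.4], [0.0, 0.0, 1.0]] [[-0.103, 0.995, -0.014], [0.742, 0.067, -0.667], [-0.663, -0.078, -0.745]] [-0.046, -0.356, 1.171]
top [[417.3, 0.0, 283.3], [0.0, 417.3, 205.8], [0.0, 0.0, 1.0]] [[-0.075, -0.997, -0.002], [-0.977, 0.074, -0.2], [0.2, -0.013, -0.98]] [0.144, 0.539, 0.801]
wrist [[293.7, 0.0, 284.2], [0.0, 293.7, 208.7], [0.0, 0.0, 1.0]] [[-0.375, 0.927, 0.002], [0.895, 0.361, 0.261], [0.241, 0.099, -0.965]] [0.549, -0.034, 0.38]
{'time': 0.1, 'q': [-0.902, 0.256, 0.107, -0.0, -1.424, -0.285], 'joint_vel': [-0.002, -0.001, 0.003, 0.003, 0.002, 0.002], 'tau': [-0.003, -38.76, 23.847, 5.378, -0.004, -0.0], 'eef_pos': [0.206, -0.51, 0.23], 'orientation': [[-0.001, -0.927, -0.374], [0.002, -0.374, 0.927], [-1.0, 0.0, 0.002]], 'contact_force': [0.511, -0.228, -1.112], 'ft_torque': [0.01, -0.025, 0.058], 'finger_gap': 1.001}
```

View pics/top.png

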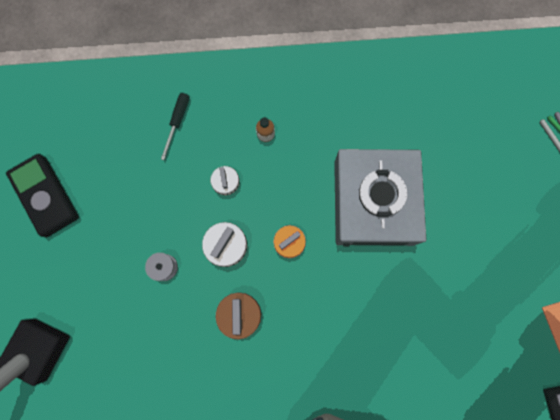

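View pics/scene.png

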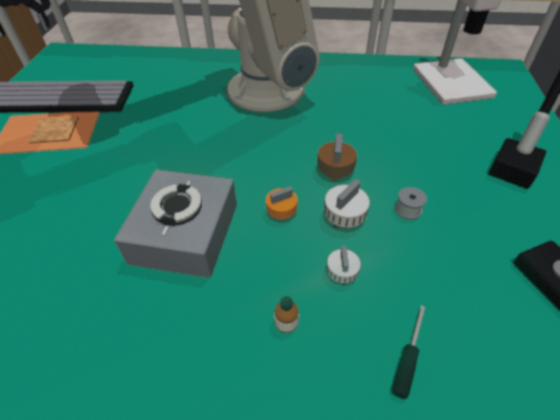

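The larger white cartridge is at about (224,244) in the top view and (347,205) in the scene view. The dock collar is at (383,193) and (176,204). The grey bar runs from about (213,256) to (231,231) in the top view.

```bash
cat > h.py <<'E'
from cell import *
import cv2,numpy as np
def ray(m,uv):
    R=np.array(m["R"]);t=np.array(m["t"]);K=np.array(m["K"])
    d=R.T@np.linalg.inv(K)@np.array([*uv,1.]);return -R.T@t,d
def onz(m,uv,z):
    c,d=ray(m,uv);return c+d*(z-c[2])/d[2]
def tri(obs):
    A=[];B=[]
    for m,uv in obs:
        c,d=ray(m,uv);d/=np.linalg.norm(d);P=np.eye(3)-np.outer(d,d);A.append(P);B.append(P@c)
    A=np.vstack(A);B=np.hstack(B);x=np.linalg.lstsq(A,B,rcond=None)[0];return x,np.abs(A@x-B).max()
E
python3 - <<'E'
from h import *
T=camera_model("top");S=camera_model("scene")
print("bar top",tri([(T,(222,242.5)),(S,(349,194))]))
print("collar",tri([(T,(383,193)),(S,(176,204))]))
for p in [(213,256),(231,231)]: print("barend",onz(T,p,.086))
for p in [(381,163),(383,226)]: print("ridge",onz(T,p,.08))
print("flux",onz(T,(265,130),.03),"small",onz(T,(225,180),.03),"orange",onz(T,(290,241),.04),"brown",onz(T,(238,316),.05),"spool",onz(T,(161,267),.04))
E
python3 - <<'E'
import cv2
t=cv2.imread('pics/top.png');s=cv2.imread('pics/scene.png')
a=cv2.resize(t[210:280,190:260],(400,400),interpolation=3);b=cv2.resize(t[145:255,330:440],(400,400),interpolation=3)
cv2.imwrite('pics/crop.png',cv2.hconcat([a,b]))
E
```

```text
bar top (array([0.48084972, 0.23089306, 0.07025999]), np.float64(0.0013340314006823062))
collar (array([ 0.55296831, -0.09523528,  0.08730057]), np.float64(0.00043124094966778825))
barend [0.45409767 0.24580631 0.086     ]
barend [0.50003548 0.20877852 0.086     ]
ridge [ 0.61712832 -0.10120436  0.08      ]
ridge [ 0.48838083 -0.08943221  0.08      ]
flux [0.7260036 0.1299151 0.03     ] small [0.61936463 0.22271843 0.03      ] orange [0.47724633 0.09450921 0.04      ] brown [0.33687456 0.20769964 0.05      ] spool [0.44414043 0.35943675 0.04      ]
```

View pics/crop.png

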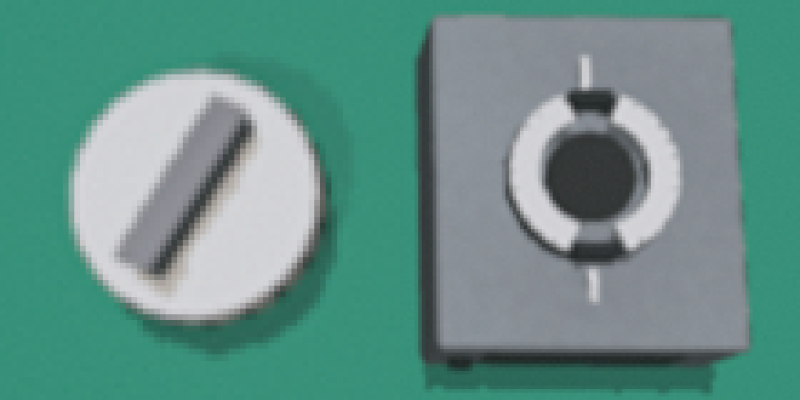

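The crop shows the bar's top face centred near (222.2,241.2) and running from (213.6,255) to (230.6,228). The collar centre is near (383.3,194), and its gaps line up with the ridges along the image vertical. I'll move above the cartridge for a close wrist view.

```bash
python3 -m jog '[[0.3,1,0.1,-1,85],[0.8,2.1,0.2,-2,85],[1.2,3.2,0.3,-3,85],[1.6,4.3,0.4,-4,85],[2,5.4,0.5,-5,85],[2.4,6.5,0.6,-6,85],[2.8,7.6,0.6,-6,85],[3.2,8.7,0.6,-6,85],[3.6,9.8,0.6,-6,85],[4,10.8,0.6,-6,85],[4.3,11.7,0.6,-6,85],[4.6,12.4,0.6,-6,85]]'; python3 -c "
from h import *;print(np.round(np.degrees(observe()['q']),0))"
```

```text
time: 1.1
eef_pos: [0.3439, -0.136, 0.2492]
orientation: [[0.0, -0.99, 0.138], [0.001, 0.138, 0.99], [-1.0, 0.0, 0.001]]
contact_force: [0.4, -1.4, -0.9]
finger_gap: 0.997
[   3.   -7.  -14.   -0.  -82. -101.]
```

```bash
python3 -m jog '[[0.3,1,0,-1,85],[0.8,2.1,0,-2,85],[1.2,3.2,0,-3,85],[1.6,4.3,0,-4,85],[2,5.4,0,-5,85],[2.4,6.5,0,-6,85],[2.8,7.6,0,-6,85],[3.2,8.7,0,-6,85],[3.6,9.8,0,-6,85],[4,10.8,0,-6,85],[4.3,11.7,0,-6,85],[4.5,12.3,0,-6,85]]'; python3 -c "
from h import *;print(np.round(np.degrees(observe()['q']),0))
m=camera_model('wrist');p=read_camera('wrist');np.savez('w1.npz',**m);cv2.imwrite('pics/w1.png',p[:,:,::-1])"
```

```text
time: 2.1
eef_pos: [0.4792, 0.2333, 0.2481]
orientation: [[-0.002, -0.789, 0.615], [-0.001, 0.615, 0.789], [-1.0, 0.001, -0.002]]
contact_force: [-0.2, 0.1, -0.5]
finger_gap: 0.994
[  43.   12.    6.   -0.  -83. -171.]
```

View pics/w1.png

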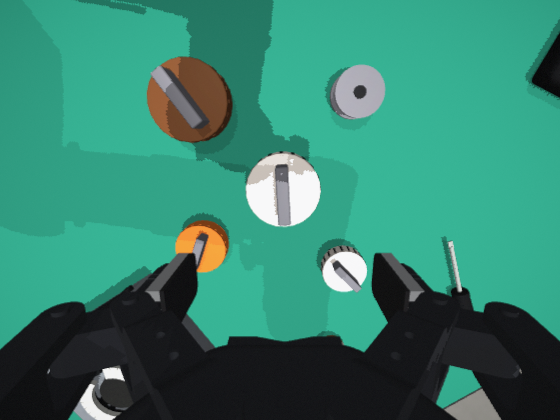

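The view shows the target bar vertical at (281,166)–(284,224), so the jaw direction is right. But joint 6 is at -171°, close to its limit. I'll turn half round, which gives the same grasp, and that also serves as the second viewpoint.

```bash
python3 -m jog '[[0,0,0,1.4,85],[0,0,0,2.8,85],[0,0,0,4.2,85],[0,0,0,5.6,85],[0,0,0,7,85],[0,0,0,8.4,85],[0,0,0,9.8,85],[0,0,0,11.2,85],[0,0,0,12.6,85],[0,0,0,14,85],[0,0,0,15.4,85],[0,0,0,16.8,85]]' >/dev/null
python3 -m jog '[[0,0,0,1.4,85],[0,0,0,2.8,85],[0,0,0,4.2,85],[0,0,0,5.6,85],[0,0,0,7,85],[0,0,0,8.4,85],[0,0,0,9.8,85],[0,0,0,11.2,85],[0,0,0,12.6,85],[0,0,0,14,85],[0,0,0,15.4,85],[0,0,0,16.8,85]]' >/dev/null
python3 -m jog '[[0,0,0,1.2,85],[0,0,0,2.4,85],[0,0,0,2.4,85],[0,0,0,2.4,85]]'
python3 -c "
from h import *;print(np.round(np.degrees(observe()['q']),0))
m=camera_model('wrist');p=read_camera('wrist');np.savez('w2.npz',**m);cv2.imwrite('pics/w2.png',p[:,:,::-1])"
```

```text
time: 4.48
eef_pos: [0.4788, 0.2308, 0.249]
orientation: [[-0.001, 0.786, -0.618], [-0.0, -0.618, -0.786], [-1.0, -0.0, 0.001]]
contact_force: [0.5, 0.2, 0.7]
finger_gap: 0.998
[ 43.  12.   6.  -0. -83.   9.]
```

View pics/w2.png

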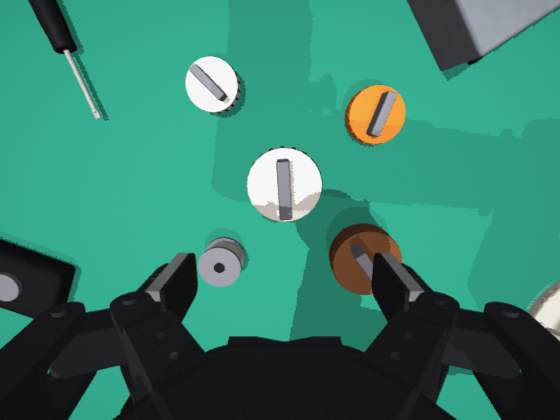

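Run:
```python
import cv2
a=cv2.imread('pics/w1.png')[145:235,240:330];b=cv2.imread('pics/w2.png')[140:230,240:330]
cv2.imwrite('pics/crop2.png',cv2.hconcat([cv2.resize(x,(396,396),interpolation=3) for x in(a,b)]))
```

```text
(no output)
```

View pics/crop2.png

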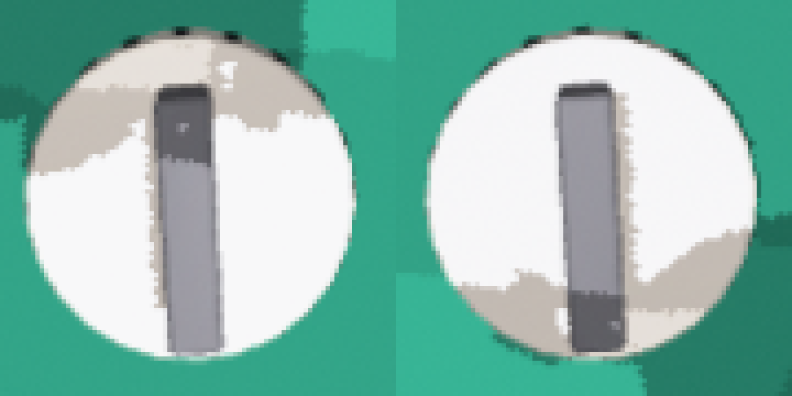

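Run:
```python
from h import *
W1=dict(np.load('w1.npz'));W2=dict(np.load('w2.npz'));T=camera_model("top");S=camera_model("scene")
A,ra=tri([(W1,(281.8,167.0)),(W2,(286.1,220))]);B,rb=tri([(W1,(284.5,225.2)),(W2,(282.7,161.6))])
print(A,ra,B,rb,"mid",(A+B)/2,"len",np.linalg.norm(A-B),"yaw",np.degrees(np.arctan2(*(A-B)[[1,0]])))
print("top view",onz(T,(222.2,241.2),.086))
print("collar2",onz(T,(383.35,194),.096),np.array(observe()['eef_pos']))
o=np.array(observe()['orientation']);print("jaw",np.degrees(np.arctan2(o[1,2],o[0,2])))
```

```text
[0.45432499 0.24762992 0.08651111] 0.0006044122998360435 [0.50614264 0.21114823 0.08695723] 0.0003960350733658857 mid [0.48023381 0.22938907 0.08673417] len 0.06337335662868349 yaw 144.85293080356337
top view [0.48137277 0.22681211 0.086     ]
collar2 [ 0.54913424 -0.09387872  0.096     ] [0.47880557 0.23085882 0.24904369]
jaw -128.2042159803663
```

The bar triangulates cleanly: 63.4 mm long, top at 86.7 mm, yaw -35.1°. The fit has only 1.5 mm clearance, so I'll measure the collar the same way, from two wrist yaws half a turn apart, before grasping.

```bash
python3 -m jog '[[0.2,-0.7,0,1,85],[0.4,-1.8,0,2,85],[0.7,-3,0,3,85],[1,-4.2,0,4,85],[1.2,-5.4,0,5,85],[1.5,-6.6,0,6,85],[1.8,-7.8,0,6.6,85],[2,-9,0,6.6,85],[2.2,-10,0,6.6,85],[2.4,-10.85,0,6.6,85],[2.4,-10.85,0,6.6,85],[2.4,-10.85,0,6.6,85]]'
python3 -c "
from h import *;print(np.round(np.degrees(observe()['q']),0))
m=camera_model('wrist');p=read_camera('wrist');np.savez('w3.npz',**m);cv2.imwrite('pics/w3.png',p[:,:,::-1])"
python3 -m jog '[[0,0,0,-1.4,85],[0,0,0,-2.8,85],[0,0,0,-4.2,85],[0,0,0,-5.6,85],[0,0,0,-7,85],[0,0,0,-8.4,85],[0,0,0,-9.8,85],[0,0,0,-11.2,85],[0,0,0,-12.6,85],[0,0,0,-14,85],[0,0,0,-15.4,85],[0,0,0,-16.8,85]]' >/dev/null
python3 -m jog '[[0,0,0,-1.4,85],[0,0,0,-2.8,85],[0,0,0,-4.2,85],[0,0,0,-5.6,85],[0,0,0,-7,85],[0,0,0,-8.4,85],[0,0,0,-9.8,85],[0,0,0,-11.2,85],[0,0,0,-12.6,85],[0,0,0,-14,85],[0,0,0,-15.4,85],[0,0,0,-16.8,85]]' >/dev/null
python3 -m jog '[[0,0,0,-1.2,85],[0,0,0,-2.4,85],[0,0,0,-2.4,85],[0,0,0,-2.4,85]]'
python3 -c "
from h import *;print(np.round(np.degrees(observe()['q']),0))
m=camera_model('wrist');p=read_camera('wrist');np.savez('w4.npz',**m);cv2.imwrite('pics/w4.png',p[:,:,::-1])
c=cv2.hconcat([cv2.resize(cv2.imread(f'pics/w{i}.png')[110:260,205:355],(400,400),interpolation=3) for i in(3,4)]);cv2.imwrite('pics/crop3.png',c)"
```

```text
time: 5.53
eef_pos: [0.5509, -0.0957, 0.2488]
orientation: [[-0.001, 0.996, -0.092], [0.0, -0.092, -0.996], [-1.0, -0.001, 0.0]]
contact_force: [-0.6, -0.5, -0.1]
finger_gap: 0.995
[  6.  15.  10.  -0. -84.  79.]
time: 7.92
eef_pos: [0.5509, -0.0935, 0.2494]
orientation: [[0.0, -0.997, 0.084], [0.0, 0.084, 0.997], [-1.0, -0.0, 0.0]]
contact_force: [0.2, 0.6, -0.4]
finger_gap: 0.993
[   6.   15.   10.   -0.  -84. -101.]
```

View pics/crop3.png

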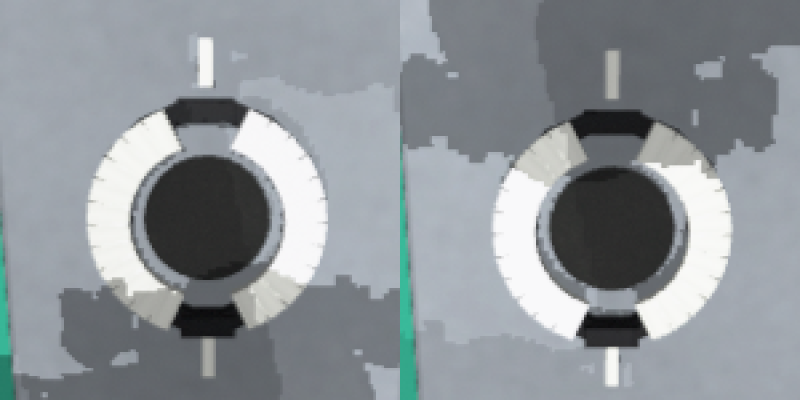

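Both crops show the white flange ring with black gaps top and bottom, aligned with the ridges. The ring centres are near crop pixels (207,217) and (212,228). I'll fit the rim in the z=96 mm plane.

Run:
```python
from h import *
from scipy.optimize import least_squares
C=[]
for i,c0 in((3,(205+207/2.667,110+217/2.667)),(4,(205+212/2.667,110+228/2.667))):
    m=dict(np.load(f'w{i}.npz'));im=cv2.imread(f'pics/w{i}.png').astype(int)
    mask=((im[:,:,2]-im[:,:,0]>-6)&(im.sum(2)>330))
    yy,xx=np.nonzero(mask);r=np.hypot(xx-c0[0],yy-c0[1]);k=(r<50);
    th=np.arctan2(yy-c0[1],xx-c0[0])[k];xx=xx[k];yy=yy[k];r=r[k]
    for name,outer in(("outer",1),("inner",0)):
        P=[]
        for a in np.arange(-np.pi,np.pi,np.pi/60):
            s=np.abs(th-a)<np.pi/120
            if s.sum()<8 or abs(abs(a)-np.pi/2)<0.5: continue
            j=np.argmax(r[s]) if outer else np.argmin(r[s]); q=(r[s][j]+(.5 if outer else -.5))
            P.append(onz(m,(c0[0]+q*np.cos(a),c0[1]+q*np.sin(a)),.096)[:2])
        P=np.array(P)
        f=least_squares(lambda v:np.hypot(*(P-v[:2]).T)-v[2],[.551,-.095,.046],loss='soft_l1',f_scale=.001)
        print(i,name,len(P),np.round(f.x*1000,2),"rms",np.sqrt(np.mean(f.fun**2))*1000)
    # ridges
    a,b=((206,63),(208,358)) if i==3 else ((212,75),(212,366))
    A,B=[onz(m,(205+p[0]/2.667,110+p[1]/2.667),.081) for p in(a,b)];print("ridge yaw",np.degrees(np.arctan2(*(A-B)[[1,0]])),(A+B)/2)
```

```text
3 outer 82 [552.55 -94.11  46.72] rms 0.3031801230860979
3 inner 82 [553.2  -94.34  29.42] rms 0.36009763005558126
ridge yaw -4.9778557656853355 [ 0.55140216 -0.09446317  0.081     ]
4 outer 82 [553.   -94.03  46.6 ] rms 0.27416452154629417
4 inner 82 [552.33 -94.11  29.39] rms 0.3899591499495066
ridge yaw 175.23174573657454 [ 0.55404792 -0.09376339  0.081     ]
```

Both views agree on the port: centre (552.8, -94.1) mm, yaw -4.9°. Back to the cartridge, turning +150° so the jaw is at -125°.

```bash
python3 -m jog '[[0,0.3,0,1.3,60],[0,0.6,0,2.6,60],[-0.1,1,0,3.9,60],[-0.2,1.4,0,5.2,60],[-0.3,1.8,0,6.5,60],[-0.4,2.2,0,7.8,60],[-0.5,2.6,0,9.1,60],[-0.6,3,0,10.4,60],[-0.7,3.4,0,11.7,60],[-0.8,3.8,0,13,60],[-0.9,4.2,0,14.3,60],[-1,4.6,0,15.6,60]]' >/dev/null
python3 -m jog '[[-0.1,0.5,0,1.3,60],[-0.2,1,0,2.6,60],[-0.3,1.5,0,3.9,60],[-0.4,2,0,5.2,60],[-0.5,2.5,0,6.5,60],[-0.6,3,0,7.8,60],[-0.7,3.6,0,9.1,60],[-0.8,4.2,0,10.4,60],[-1,4.8,0,11.7,60],[-1.2,5.4,0,13,60],[-1.36,6,0,14.4,60],[-1.36,6.2,0,14.4,60]]'
python3 -m jog '[[0,0,-0.4,0,60],[0,0,-1.2,0,60],[0,0,-2,0,60],[0,0,-2.8,0,60],[0,0,-3.6,0,60],[0,0,-4.2,0,60],[0,0,-4.5,0,60],[0,0,-4.5,0,60],[0,0,-4.5,0,60]]'
```

```text
time: 9.97
eef_pos: [0.4792, 0.2317, 0.2492]
orientation: [[-0.0, 0.825, -0.566], [0.001, -0.566, -0.825], [-1.0, -0.0, -0.0]]
contact_force: [1.1, -0.4, -0.4]
finger_gap: 0.699
time: 10.72
eef_pos: [0.4806, 0.2296, 0.1149]
orientation: [[0.001, 0.819, -0.574], [-0.0, -0.574, -0.819], [-1.0, 0.001, -0.0]]
contact_force: [0.5, -0.3, 0.3]
finger_gap: 0.705
```

```bash
python3 -m jog '[[0,0,-0.5,0,50],[0,0,-1,0,50],[0,0,-1.5,0,50],[0,0,-1.8,0,50],[0,0,-1.83,0,50],[0,0,-1.83,0,50],[0,0,-1.83,0,30],[0,0,-1.83,0,10],[0,0,-1.83,0,5],[0,0,-1.83,0,5],[0,0,-1.83,0,5],[0,0,-1.83,0,5]]'
python3 -m jog '[[0,0,0,0,5],[0,0,0,0,5],[0,0,0,0,5],[0,0,0,0,5],[0,0,0,0,5],[0,0,0,0,5]]'
python3 -c "
from h import *;s=observe();print(s['ft_torque'],s['contact_force'])
p=read_camera('wrist');cv2.imwrite('pics/w5.png',p[:,:,::-1])"
```

```text
time: 11.72
eef_pos: [0.4808, 0.2299, 0.0605]
orientation: [[0.002, 0.819, -0.573], [0.001, -0.573, -0.819], [-1.0, 0.001, -0.002]]
contact_force: [-0.7, 0.4, 5.4]
finger_gap: 0.151
time: 12.22
eef_pos: [0.4808, 0.2298, 0.0605]
orientation: [[0.002, 0.819, -0.573], [0.001, -0.573, -0.819], [-1.0, 0.001, -0.002]]
contact_force: [-1.6, 0.0, 6.5]
finger_gap: 0.153
[-0.01672591  0.46158592  0.01410471] [-1.63928959  0.04115307  6.49748428]
```

```bash
python3 -m jog '[[0,0,0.3,0,5],[0,0,0.9,0,5],[0,0,1.8,0,5],[0,0,2.8,0,5],[0,0,3.8,0,5],[0,0,4.4,0,5],[0,0,4.6,0,5],[0,0,4.6,0,5]]'
```

```text
time: 12.93
eef_pos: [0.4804, 0.2299, 0.1984]
orientation: [[0.001, 0.819, -0.574], [0.002, -0.574, -0.819], [-1.0, 0.0, -0.002]]
contact_force: [-0.4, 0.6, -3.4]
finger_gap: 0.15
```

Gripped: the opening is about 13 mm on the 14 mm bar, and the force reads the cartridge's weight. Moving over the port with a +30° turn.

```bash
python3 -m jog '[[0.1,-0.4,0,0.6,5],[0.3,-1.2,0,1.2,5],[0.5,-2.3,0,1.8,5],[0.8,-3.5,0,2.4,5],[1.1,-4.7,0,3,5],[1.3,-5.9,0,3.6,5],[1.6,-7.1,0,4.2,5],[1.9,-8.3,0,4.8,5],[2.1,-9.4,0,5.4,5],[2.3,-10.2,0,5.8,5],[2.4,-10.7,0,6,5],[2.42,-10.79,0,6,5]]'
python3 -m jog '[[0,0,-0.1,0,5],[0,0,-0.3,0,5],[0,0,-0.6,0,5],[0,0,-0.8,0,5],[0,0,-0.9,0,5],[0,0,-0.9,0,5],[0,0,-0.9,0,5]]'
python3 -c "
from h import *;s=observe();print(s['ft_torque'])
a=read_camera('scene')[130:280,90:260];b=read_camera('top')[130:260,320:450];w=read_camera('wrist')
cv2.imwrite('pics/w6.png',cv2.hconcat([cv2.resize(x,(400,400),interpolation=3)[:,:,::-1] for x in(a,w[:,70:490])]))"
```

```text
time: 13.93
eef_pos: [0.5516, -0.0967, 0.1943]
orientation: [[-0.005, 0.996, -0.09], [-0.0, -0.09, -0.996], [-1.0, -0.005, 0.001]]
contact_force: [0.2, 0.8, -3.5]
finger_gap: 0.155
time: 14.52
eef_pos: [0.5527, -0.0938, 0.1703]
orientation: [[-0.0, 0.996, -0.087], [-0.0, -0.087, -0.996], [-1.0, -0.0, 0.0]]
contact_force: [0.4, -0.3, -3.3]
finger_gap: 0.149
[ 0.0018209  -0.0538216   0.02124258]
```

View pics/w6.png

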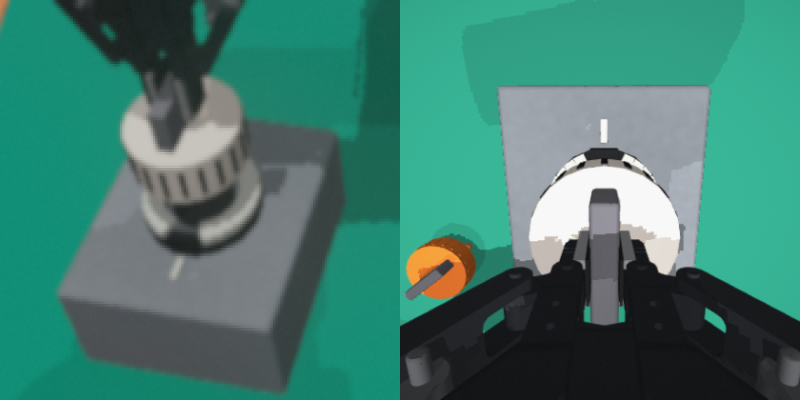

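The cartridge is level above the collar, its bar in line with the ridge at (603,130) in the wrist half of the picture. I'll lower it gently and watch the force.

```bash
python3 -m jog '[[0,0,-0.1,0,5],[0,0,-0.2,0,5],[0,0,-0.3,0,5],[0,0,-0.4,0,5],[0,0,-0.48,0,5],[0,0,-0.54,0,5],[0,0,-0.57,0,5],[0,0,-0.57,0,5],[0,0,-0.57,0,5]]'
python3 -c "
from h import *;print(observe()['ft_torque'])"
```

```text
time: 15.42
eef_pos: [0.5528, -0.0942, 0.1533]
orientation: [[0.0, 0.996, -0.087], [-0.0, -0.087, -0.996], [-1.0, 0.0, 0.0]]
contact_force: [0.7, -0.1, -4.1]
finger_gap: 0.15
[-0.01191175  0.0211508   0.02796329]
```

```bash
python3 -m jog '[[0,0,-0.05,0,5],[0,0,-0.1,0,5],[0,0,-0.15,0,5],[0,0,-0.2,0,5],[0,0,-0.2,0,5],[0,0,-0.2,0,5]]'
python3 -m jog '[[0,0,-0.04,0,5],[0,0,-0.08,0,5],[0,0,-0.12,0,5],[0,0,-0.15,0,5],[0,0,-0.15,0,5],[0,0,-0.15,0,5]]'
python3 -c "
from h import *;print(observe()['ft_torque'])"
```

```text
time: 15.92
eef_pos: [0.5528, -0.0942, 0.1477]
orientation: [[0.0, 0.996, -0.087], [-0.0, -0.087, -0.996], [-1.0, 0.0, 0.0]]
contact_force: [-2.2, 0.8, 0.3]
finger_gap: 0.151
time: 16.42
eef_pos: [0.5529, -0.0943, 0.1433]
orientation: [[0.001, 0.996, -0.087], [-0.0, -0.087, -0.996], [-1.0, 0.001, 0.0]]
contact_force: [-3.3, 1.8, 6.3]
finger_gap: 0.157
[0.43342099 1.04632339 0.01509219]
```

It went in with no jam and the gasket force is about 9 N, so the underside is roughly 2.5 mm above the floor. Now I'll twist clockwise and check torque.

```bash
cat > s.py <<'E'
from h import *
s=observe();o=np.array(s['orientation']);print("t %.2f tz %.2f F %s z %.4f jaw %.1f turned %.1f"%(s['time'],s['ft_torque'][2],np.round(s['contact_force'],1),s['eef_pos'][2],np.degrees(np.arctan2(o[1,2],o[0,2])),-94.9-np.degrees(np.arctan2(o[1,2],o[0,2]))))
E
python3 -m jog '[[0,0,0,-0.3,5],[0,0,0,-0.8,5],[0,0,0,-1.4,5],[0,0,0,-2,5],[0,0,0,-2.5,5],[0,0,0,-3,5],[0,0,0,-3,5]]' >/dev/null; python3 s.py
python3 -m jog '[[0,0,0,-0.5,5],[0,0,0,-1,5],[0,0,0,-1.5,5],[0,0,0,-2,5],[0,0,0,-2.5,5],[0,0,0,-3,5],[0,0,0,-3,5]]' >/dev/null; python3 s.py
```

```text
t 17.00 tz -0.06 F [-0.1 -0.4  4.3] z 0.1437 jaw -110.1 turned 15.2
t 17.58 tz -0.06 F [0.7 0.  5.3] z 0.1436 jaw -125.0 turned 30.1
```

```bash
for i in 1 2 3; do python3 -m jog '[[0,0,0,-0.2,5],[0,0,0,-0.4,5],[0,0,0,-0.6,5],[0,0,0,-0.6,5]]' >/dev/null; python3 s.py; done; python3 -m jog '[[0,0,0,-0.2,5],[0,0,0,-0.4,5],[0,0,0,-0.6,5],[0,0,0,-0.6,5]]'; python3 s.py
```

```text
t 17.92 tz 0.00 F [ 0.8 -1.1  5.1] z 0.1434 jaw -128.0 turned 33.1
t 18.25 tz -0.03 F [-0.1  0.7  5. ] z 0.1433 jaw -131.0 turned 36.1
t 18.58 tz -0.02 F [-0.3 -0.7  5. ] z 0.1433 jaw -134.0 turned 39.1
time: 18.92
eef_pos: [0.5534, -0.0943, 0.1433]
orientation: [[0.002, 0.682, -0.731], [-0.0, -0.731, -0.682], [-1.0, 0.001, -0.001]]
contact_force: [-0.3, -0.3, 5.2]
finger_gap: 0.156
t 18.92 tz -0.04 F [-0.3 -0.3  5.2] z 0.1433 jaw -137.0 turned 42.1
```

```bash
python3 -m jog '[[0,0,0,-0.2,5],[0,0,0,-0.4,5],[0,0,0,-0.4,5]]' >/dev/null; python3 s.py
python3 -m jog '[[0,0,0,-0.2,5],[0,0,0,-0.4,5],[0,0,0,-0.4,5]]' >/dev/null; python3 s.py
python3 -m jog '[[0,0,0,-0.2,5],[0,0,0,-0.4,5],[0,0,0,-0.4,5]]' >/dev/null; python3 s.py
```

```text
t 19.17 tz -0.03 F [-0.1 -0.4  5.5] z 0.1433 jaw -139.0 turned 44.1
t 19.42 tz 0.04 F [0.4 0.2 5.1] z 0.1433 jaw -141.0 turned 46.1
t 19.67 tz 0.03 F [0.5 0.3 5.3] z 0.1433 jaw -143.0 turned 48.1
```

```bash
python3 -m jog '[[0,0,0,-0.2,5],[0,0,0,-0.4,5],[0,0,0,-0.4,5]]' >/dev/null; python3 s.py
python3 -m jog '[[0,0,0,-0.2,5],[0,0,0,-0.4,5],[0,0,0,-0.4,5]]' >/dev/null; python3 s.py
python3 -m jog '[[0,0,0,-0.2,5],[0,0,0,-0.4,5],[0,0,0,-0.4,5]]' >/dev/null; python3 s.py
```

```text
t 19.92 tz 0.03 F [-0.2  0.1  5.9] z 0.1433 jaw -145.0 turned 50.1
t 20.17 tz 0.19 F [0.4 0.9 4.4] z 0.1433 jaw -147.0 turned 52.1
t 20.42 tz 0.37 F [1.7 1.7 4.9] z 0.1433 jaw -149.0 turned 54.1
```

Torque is rising, so this is the catch. I'll go on in 1–2° steps.

```bash
python3 -m jog '[[0,0,0,-0.2,5],[0,0,0,-0.3,5],[0,0,0,-0.3,5]]' >/dev/null; python3 s.py
python3 -m jog '[[0,0,0,-0.2,5],[0,0,0,-0.3,5],[0,0,0,-0.3,5]]' >/dev/null; python3 s.py
```

```text
t 20.67 tz 0.43 F [2.9 1.3 4.9] z 0.1433 jaw -150.4 turned 55.5
t 20.92 tz 0.32 F [2.6 2.  5.9] z 0.1433 jaw -152.0 turned 57.1
```

```bash
python3 -m jog '[[0,0,0,-0.2,5],[0,0,0,-0.3,5],[0,0,0,-0.3,5]]' >/dev/null; python3 s.py
python3 -m jog '[[0,0,0,-0.2,5],[0,0,0,-0.2,5]]' >/dev/null; python3 s.py
```

```text
t 21.17 tz 0.36 F [2.2 1.3 5.1] z 0.1433 jaw -153.5 turned 58.6
t 21.33 tz 0.23 F [3.2 1.4 5.4] z 0.1433 jaw -154.5 turned 59.6
```

```bash
python3 -m jog '[[0,0,0,-0.2,5],[0,0,0,-0.2,5]]' >/dev/null; python3 s.py
python3 -m jog '[[0,0,0,-0.2,5],[0,0,0,-0.2,5]]' >/dev/null; python3 s.py
python3 -m jog '[[0,0,0,-0.2,5],[0,0,0,-0.2,5]]' >/dev/null; python3 s.py
```

```text
t 21.50 tz 0.16 F [2.6 2.1 5. ] z 0.1433 jaw -155.5 turned 60.6
t 21.67 tz 0.20 F [2.1 2.2 5. ] z 0.1433 jaw -156.5 turned 61.6
t 21.83 tz 0.16 F [1.7 1.8 5. ] z 0.1433 jaw -157.5 turned 62.6
```

```bash
python3 -m jog '[[0,0,0,-0.2,5],[0,0,0,-0.2,5]]' >/dev/null; python3 s.py
python3 -m jog '[[0,0,0,-0.2,5],[0,0,0,-0.2,5]]' >/dev/null; python3 s.py
python3 -m jog '[[0,0,0,-0.2,5],[0,0,0,-0.2,5]]' >/dev/null; python3 s.py
```

```text
t 22.00 tz 0.02 F [2.1 2.2 6.7] z 0.1433 jaw -158.5 turned 63.6
t 22.17 tz 0.05 F [2.  1.5 4.8] z 0.1432 jaw -159.5 turned 64.6
t 22.33 tz 0.00 F [1.9 2.1 4.9] z 0.1432 jaw -160.5 turned 65.6
```

```bash
python3 -m jog '[[0,0,0,-0.2,5],[0,0,0,-0.2,5]]' >/dev/null; python3 s.py
python3 -m jog '[[0,0,0,-0.2,5],[0,0,0,-0.2,5]]' >/dev/null; python3 s.py
python3 -m jog '[[0,0,0,-0.2,5],[0,0,0,-0.2,5]]' >/dev/null; python3 s.py
```

```text
t 22.50 tz -0.03 F [1.1 1.2 6.1] z 0.1432 jaw -161.5 turned 66.6
t 22.67 tz -0.01 F [1.7 1.5 5.9] z 0.1432 jaw -162.5 turned 67.6
t 22.83 tz -0.04 F [1.9 1.2 5.4] z 0.1432 jaw -163.5 turned 68.6
```

```bash
python3 -m jog '[[0,0,0,-0.2,5],[0,0,0,-0.2,5]]' >/dev/null; python3 s.py
python3 -m jog '[[0,0,0,-0.2,5],[0,0,0,-0.2,5]]' >/dev/null; python3 s.py
python3 -m jog '[[0,0,0,-0.2,5],[0,0,0,-0.2,5]]' >/dev/null; python3 s.py
python3 -c "
from h import *
b=read_camera('top')[130:260,320:450];w=read_camera('wrist')
cv2.imwrite('pics/w7.png',cv2.hconcat([cv2.resize(x,(400,400),interpolation=3)[:,:,::-1] for x in(b,w[:,70:490])]))"
```

```text
t 23.00 tz -0.06 F [0.8 0.8 6.3] z 0.1432 jaw -164.5 turned 69.6
t 23.17 tz -0.03 F [0.1 1.8 5.4] z 0.1432 jaw -165.5 turned 70.6
t 23.33 tz 0.08 F [0.2 1.8 5.8] z 0.1431 jaw -166.5 turned 71.6
```

View pics/w7.png

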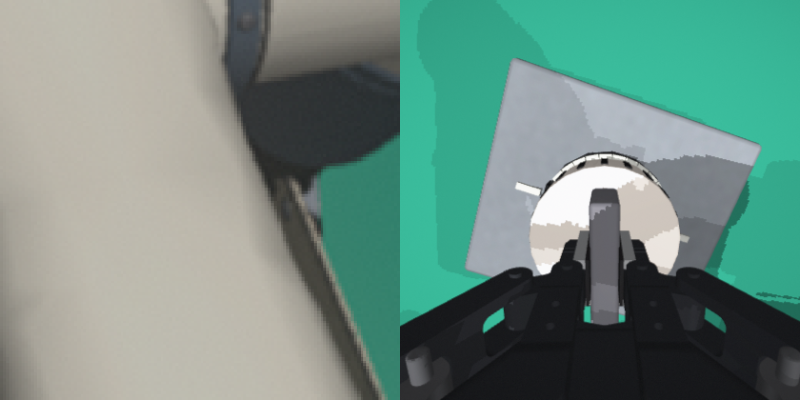

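The bar is still square in the jaws, so it hasn't slipped and the cartridge has turned about 72° relative to the ridges. I'll continue in small steps to the end stop.

```bash
python3 -m jog '[[0,0,0,-0.1,5],[0,0,0,-0.2,5]]' >/dev/null; python3 s.py
python3 -m jog '[[0,0,0,-0.1,5],[0,0,0,-0.2,5]]' >/dev/null; python3 s.py
```

```text
t 23.60 tz 0.14 F [0.4 0.8 5.3] z 0.1431 jaw -167.5 turned 72.6
t 23.77 tz 0.08 F [0.7 1.  6.1] z 0.1431 jaw -168.5 turned 73.6
```

```bash
python3 -m jog '[[0,0,0,-0.1,5],[0,0,0,-0.2,5]]' >/dev/null; python3 s.py
python3 -m jog '[[0,0,0,-0.1,5],[0,0,0,-0.2,5]]' >/dev/null; python3 s.py
```

```text
t 23.93 tz 0.39 F [0.5 1.5 6.7] z 0.1432 jaw -169.5 turned 74.6
t 24.10 tz 0.73 F [1.6 1.1 4.9] z 0.1432 jaw -170.4 turned 75.5
```

A steep rise to 0.73 N m, well above the earlier 0.43 N m bump at 52–62°, so this is the rigid end stop. I'll back off about 1° to take the load off, let it rise to the flange, then release and look.

```bash
python3 -m jog '[[0,0,0,0.1,5],[0,0,0,0.2,5],[0,0,0,0.2,5],[0,0,0.04,0.2,5],[0,0,0.07,0.2,5],[0,0,0.07,0.2,5]]' >/dev/null; python3 s.py
python3 -m jog '[[0,0,0,0,10],[0,0,0,0,16],[0,0,0,0,22],[0,0,0,0,30],[0,0,0,0,36],[0,0,0,0,40],[0,0,0,0,40],[0,0,0,0,40]]'; python3 s.py
```

```text
t 24.60 tz 0.29 F [3.4 0.8 0.6] z 0.1446 jaw -169.5 turned 74.6
time: 25.27
eef_pos: [0.5525, -0.0942, 0.1448]
orientation: [[-0.0, 0.182, -0.983], [-0.0, -0.983, -0.182], [-1.0, -0.0, 0.0]]
contact_force: [0.2, -0.3, 0.3]
finger_gap: 0.471
t 25.27 tz -0.01 F [ 0.2 -0.3  0.3] z 0.1448 jaw -169.5 turned 74.6
```

```bash
python3 -m jog '[[0,0,0.3,0,40],[0,0,0.8,0,40],[0,0,1.5,0,40],[0,0,2.3,0,40],[0,0,3.1,0,40],[0,0,3.6,0,40],[0,0,3.8,0,40],[0,0,3.8,0,40]]'; python3 s.py
python3 -c "
from h import *
m=camera_model('wrist');np.savez('w8.npz',**m);w=read_camera('wrist');b=read_camera('scene');cv2.imwrite('pics/w8r.png',w[:,:,::-1])
cv2.imwrite('pics/w8.png',cv2.hconcat([cv2.resize(x,(400,400),interpolation=3)[:,:,::-1] for x in(b[130:280,90:240],w[80:290,180:390])]))"
```

```text
time: 25.93
eef_pos: [0.5534, -0.0942, 0.2608]
orientation: [[0.003, 0.182, -0.983], [0.0, -0.983, -0.182], [-1.0, 0.001, -0.003]]
contact_force: [0.4, -0.4, 0.4]
finger_gap: 0.467
t 25.93 tz 0.02 F [ 0.4 -0.4  0.4] z 0.2608 jaw -169.5 turned 74.6
```

View pics/w8.png

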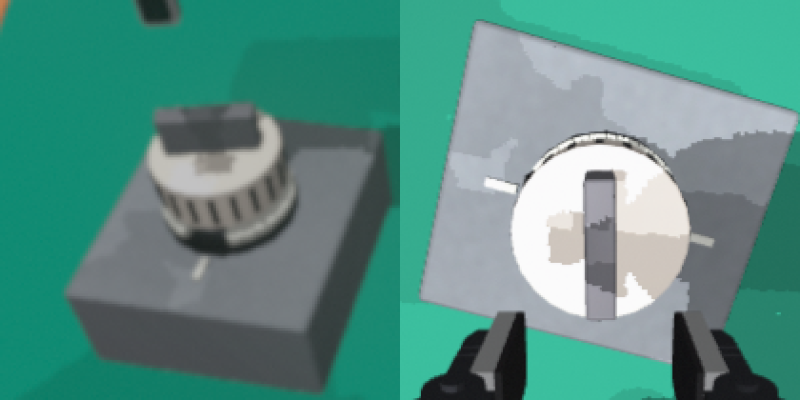

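The bar held its angle after release (74.6° from the gaps). The cartridge is level and low in the collar, and the gripper is clear. Handing in.

```bash
python3 -c "
from cell import *
print(sign_off(), observe()['time'])"
```

```text
the job is handed in; nothing more can be done
the job is handed in; nothing more can be done
```

The cartridge is in the port, turned clockwise about 75° and, by feel, locked. I let go of it and handed the job in after about 26 s of the 72 s allowed.

- **Measuring:** I measured the cartridge's bar and the collar from two wrist-camera views each, half a turn apart. The collar fits agreed to about 1 mm.
- **Inserting:** The lugs went through the gaps with no sign of catching. I pressed it to about 2.5 mm above the floor; the gasket pushed back with about 9 N.
- **Turning:** I felt the catch between about 52° and 63°, peaking at 0.43 N m. The torque then dropped to zero, and rose steeply to 0.73 N m at 75.5°. I took that as the end stop, since it is well above the catch and below 1.1 N m.
- **Releasing:** I backed off 1°, let the cartridge rise about 1.5 mm, opened the fingers and went straight up 116 mm.

**Last checks:** The final picture shows the bar still at the released angle, the cartridge level and low in the collar, and the fingers clear of it. The measured force was near zero.

**Not checked:**
- **Interlock:** it can't be read, so "locked" rests on the torque pattern and the angle holding after release.
- **Final height:** I worked it out from the grip height (about 4 mm above the box just before release, limit 6.5 mm) and did not measure it from a picture.
- **Bystanders:** I did not measure them again at the end. The planned path kept clear of them and no unexpected force showed in the readings.

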